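Clock the offset drill bushing in an angled drill jig and lock it with the index pin

TASK

The offset drill bushing in the sloping drill jig has been left loose and unpinned. Turn it until the hole in its collar comes over the index hole in the jig plate, then take the index pin out of the pin rest and push it fully home through the collar and the plate, shoulder down on the collar, and let go. Leave the other tools and parts where they are.

Things in the scene. Friction and masses are not known exactly. Their poses are not given: they have to be found in the camera images.
- jig_plate: Sloping plate of the fixed drill jig: aluminium, 130 mm up the slope, 112 wide, 25 thick, on two gussets over a white panel; it rises away from the robot. Origin: centre of its underside. z points out of its upper face, 30 deg from vertical, leaning to the robot's side; x straight up the slope; y level across. The bushing's axis is the plate's z through the origin.
- plate_hole (a point): Centre of the index hole's mouth in the plate's upper face, axes as the plate's (z out along the hole). 34 mm straight uphill of the bushing's axis, 13.6 mm wide, right through. Hidden under the collar unless the holes are in line; an engraved line on the plate just uphill of the collar points at it.
- head_foot (a point): On the bushing's axis in the collar's upper face, 8.5 mm above the plate, at the foot of the head; z along the axis (out), x towards the collar's hole, turning with the bushing. The collar is a steel disc 92 mm wide, 8 thick; the head a dark round knurled knob, 40 mm wide, rising 24 mm from here, its drill bore off centre towards the hole.
- collar_hole (a point): Centre of the through hole in the bushing's collar, at the collar's upper face, 34 mm from the bushing's axis; 13.6 mm wide, parallel to that axis. In line with the plate hole it lies 8.5 mm straight above it along the plate's z.
- bushing (a joint): Angle of the bushing, rad: 0 (or any whole turn) when the collar's hole is in line with the plate hole, growing anticlockwise seen from above. Turns both ways without stops, stays where it is left (light friction, 0.035 N m), cannot be lifted out.
- index_pin: Loose steel pin upright in the pin rest: knurled handle 18 mm wide, 60 long; shoulder disc 24 wide, 4 thick; shank 12 wide, 45 long, its last 8 mm tapering to a 5 mm nose. Origin on the axis at the shoulder's underside; z up the handle (z = 4 to 64 mm), nose at -45. About 170 g. It sticks in a sloping hole and must be pushed down; home, its origin is 8.5 mm above plate_hole.
- pin_rest: Grey plastic block, 140 x 50 x 52 mm, fixed on the bench; origin at the centre of its underside. Two 13.6 mm wide, 48 mm deep holes at 40 mm either side of the middle along its x axis: one holds the index pin, the other the countersink.
- countersink: Bystander: hand countersink with a round 30 mm black knob, in the pin rest beside the index pin (which of the two holes varies). Origin at the underside of its shoulder, top of the knob 54 mm above. Leave it there.
- spare_bushing: Bystander: spare drill bushing, a headed steel sleeve 52 mm wide and 46 mm tall, standing on the bench. Leave it.
- coupon: Bystander: laminate test coupon, 110 x 34 x 6 mm, lying on the bench. Leave it.
- screwdriver: Bystander: screwdriver lying on the bench. Leave it.

How it is judged:
On the way:
1. the collar's hole has been brought over the plate's hole (within 5 mm) (distance between collar_hole and plate_hole below 0.0098 m), for 0.1 s.
At the end, for the whole second after the job is handed in: The index pin stands at rest in both holes, square to the plate (within 5 deg) and on the plate hole's axis (within 3 mm), its shoulder down on the collar (within 2.5 mm of home), the collar's hole in line with the plate's hole (within 3.5 mm), and it has been let go (z of index_pin in the frame of plate_hole between 0.006 and 0.011 m and x of index_pin in the frame of plate_hole between -0.003 and 0.003 m and y of index_pin in the frame of plate_hole between -0.003 and 0.003 m and angle between the z axis of index_pin and the z axis of plate_hole, either way round below 0.09 rad and distance between collar_hole and plate_hole below 0.0092 m and linear speed of index_pin below 0.02 m/s); the robot touches nothing.
It fails at once if the countersink is shifted or pulled (moved over 15 mm) (distance of countersink from where it was at the start of the episode above 0.015 m).
It fails at once if the spare bushing is pushed or knocked over (distance of spare_bushing from where it was at the start of the episode above 0.02 m or angle between spare_bushing's own z axis and vertical above 0.5 rad).
It fails at once if the coupon is pushed away (distance of coupon from where it was at the start of the episode above 0.02 m).
It fails at once if the screwdriver is pushed away (distance of screwdriver from where it was at the start of the episode above 0.03 m).
It also fails if it takes over 72 s, if anything falls off the work surface, if the arm or the gripper's body presses on something with over 40 N, if the wrist force passes 120 N, or if a joint passes its speed limit or range.

ROBOT

A 6-joint arm with a two-finger parallel gripper is mounted at the origin on the work surface. World frame = base frame: x ahead of the robot, y to its left, z up, the work surface at z = 0. Lengths are in m, angles in rad, forces in N, time in s.
With the tool pointing down it reaches from about 0.3 to 0.85 m from the base axis. Payload 5.4 kg.
Tool frame: the origin (TCP) lies on the centre line of the jaws, within the pads' length; the fingertips stand 14 mm ahead of it and the grasp point (between the pads) lies 5 mm behind it (robot.tcp_to_tips is the distance from the TCP to the fingertips, in m); z points along the fingers, y is the direction in which the jaws open and shut (so a half turn about z gives the same grasp; the last joint's range is limited). The gripper opens to 85 mm and grips with 20 to 120 N. Pads are 22 mm wide; open, the fingers measure 114 mm over their backs; the gripper's body (76 mm by 85 mm) begins 54 mm behind the grasp point. The pads swing forward as they close: fully open they stand 13 mm farther back than shut.
Start: joints at [-1.453, 0.158, 1.597, -0, 1.386, -0.21], TCP at [0.185, -0.544, 0.245] pointing down, gripper open.
Joint ranges: [-2.91, 2.91], [-0.94, 2.29], [0.18, 2.7], [-1.29, 4.43], [0.17, 2.64], [-3, 3]. Speed limits (rad/s): [2.57, 2.57, 3.14, 3.14, 3.14, 3.14].

INTERFACE

Orientations are given as a unit quaternion [w, x, y, z].
In Python, from plant import sensors, get_image, camera_info, workorder, robot gives the robot as it stands.
- The arm moves only by the tool send_rows, never from a script. Its argument "targets" is a list that holds one entry, the list of rows, each a list of 4 numbers: the shift along the tool's x, y, z in units of 80 mm (1.0 is 80 mm), then the turn about the tool's z in units of 90 degrees (1.0 is 90 degrees). In form: [[[tx, ty, tz, spin], ...]]. A call has 1 to 20 rows; each row is the pose to reach, as a shift and turn from the pose commanded when the call began, along the tool's axes at that moment; what a row does not reach only later rows make up. A row lasts 1/12 s, in which the tool goes at most 41.7 mm and 7.16 degrees, less where a joint would pass 70% of its speed; a pose out of reach is approached as far as the arm can. A call with a number of a shift or a turn outside -1 to 1 is refused whole. A call with a gripper value outside its range is refused whole. "grip" is the finger opening in mm, from 0 to 85.4, set as the call begins (left out, the last holds). The fingers move at their own pace and stop on an object; "force" is the grip in N (left out, the last holds). Time passes only in rows, so rows that repeat a pose let the fingers close. It gives the time, the measured TCP pose, the force and the opening at its end, in the units of the state.
- sensors.get_obs(): the state, without advancing time (a new reading comes with each control period).
- get_image(name): name is "scene" or "side" or "wrist"; returns the picture (420x560x3 uint8, blue, green, red); there is no depth.
- camera_info(name): a dict with "vfov" (degrees; the focal length in pixels is half the picture's height over the tangent of half this angle, whatever the lens; pixels are square), "cx", "cy" (the principal point, pixels), "rvec" (rotation vector, rad) and "tvec" (3), from world to camera coordinates, as OpenCV has them. Camera axes: x right, y down, z forward; pixel columns grow to the right and rows downward; lengths in m; the calibration is good to about 2 mm. The wrist camera is an equidistant fisheye: a pixel r from the principal point sees the ray r / f radians off the axis. A picture is of the moment at which its call begins: read the wrist's pose just before it. camera_info takes no time and is no camera call; for the wrist camera it gives the pose at the moment of the call.
- workorder.close_job(): hands the job in, once; it reports no verdict.
The state is a dict: "time_s": time; "qpos": joint angles; "qd": joint speeds; "joint_torque": joint torques, N m; "ee_pos": TCP position; "eef_rot": TCP orientation; "force": force on the tool from outside, world axes, zero at the start; "wrist_torque": the same for the moment, N m; "width": finger opening in m.
Only numpy, scipy, OpenCV 4.12 (cv2) and the standard library are available. Lean on these libraries where they do the work, as an engineer would, in place of code of your own. Each camera call takes 0.05 s, during which the arm holds its last target. There are 200 camera calls.

## Working session

There is one attempt and no reset: what is moved stays moved. The work goes in short steps, Python scripts to look and compute and a tool call to move; the robot and the scene stay as the last step left them, time stands still between calls to the robot, and variables do not carry over. Pictures are saved under pics/ and viewed, about 8 in all and at most 12, crops included, and the job is handed in when it is done.

Besides the shell and the picture viewer there is one more tool, called in YAML: its name, and indented under it one key for each argument. send_rows: Moves the arm, as the interface text tells. Shifts and turns lie within -1 to 1; 1 stands for 80 mm of shift or 90 degrees of turn. Its arguments: {"type":"object","properties":{"targets":{"type":"array","items":{"type":"array","items":{"type":"array","items":{"type":"number"}}}},"grip":{"type":"number"},"force":{"type":"number"}},"required":["targets"]}

```bash
ls; mkdir -p pics
cat > h.py <<'E'
import numpy as np, cv2
from scipy.spatial.transform import Rotation as R
from plant import sensors, get_image, camera_info, workorder, robot
def cam(n):
    c=camera_info(n); Rm=cv2.Rodrigues(np.array(c['rvec'],float))[0]; t=np.array(c['tvec'],float).ravel()
    f=210/np.tan(np.radians(c['vfov'])/2); return dict(R=Rm,t=t,f=f,cx=c['cx'],cy=c['cy'],fish=n=='wrist')
def ray(c,u,v):
    x,y=u-c['cx'],v-c['cy']
    if c['fish']:
        r=np.hypot(x,y)+1e-9; a=r/c['f']; d=np.array([x/r*np.sin(a),y/r*np.sin(a),np.cos(a)])
    else: d=np.array([x/c['f'],y/c['f'],1]); d/=np.linalg.norm(d)
    return -c['R'].T@c['t'], c['R'].T@d
def onplane(c,u,v,z=None,n=(0,0,1),p=None):
    o,d=ray(c,u,v); n=np.array(n,float); p=np.array([0,0,z]) if p is None else np.array(p)
    return o+d*((p-o)@n)/(d@n)
def proj(c,P):
    q=c['R']@np.array(P,float)+c['t']
    if c['fish']:
        r=np.hypot(q[0],q[1]); a=np.arctan2(r,q[2])*c['f']; return np.array([c['cx']+q[0]/r*a,c['cy']+q[1]/r*a])
    return np.array([c['cx']+c['f']*q[0]/q[2],c['cy']+c['f']*q[1]/q[2]])
def tri(c1,p1,c2,p2):
    o1,d1=ray(c1,*p1);o2,d2=ray(c2,*p2)
    s=np.linalg.lstsq(np.c_[d1,-d2],o2-o1,rcond=None)[0]; a=o1+s[0]*d1;b=o2+s[1]*d2
    return (a+b)/2,np.linalg.norm(a-b)
def snap(n):
    c=cam(n);im=get_image(n); return c,im
E
python3 - <<'E'
from h import *
o=sensors.get_obs(); print(o['time_s'],o['ee_pos'],o['eef_rot'])
for n in['scene','side','wrist']:
    c,im=snap(n); cv2.imwrite(f'pics/{n}0.png',im); print(n,c['f'],c['cx'],c['cy'],-c['R'].T@c['t'],c['R'][2])
a=cv2.imread('pics/scene0.png');b=cv2.imread('pics/side0.png')
E
```

```text
pics
0.0 [ 0.18504075 -0.54379297  0.24429816] [-9.64663965e-04  9.86596531e-01  1.63175830e-01  4.56620301e-05]
scene 471.42350265597247 284.3850351638262 211.35678752363785 [1.15429999 0.55643869 0.78589552] [-0.53858645 -0.53706231 -0.64922162]
side 527.2170585601664 274.2407715139225 214.80964758349072 [-0.13948434  0.80905511  0.80647745] [ 0.555397   -0.64009206 -0.53086376]
wrist 325.19226210127806 279.80945149503395 201.82318631847625 [ 0.26199325 -0.5182465   0.37372032] [-0.30189258 -0.10131802 -0.94794279]
```

View pics/scene0.png

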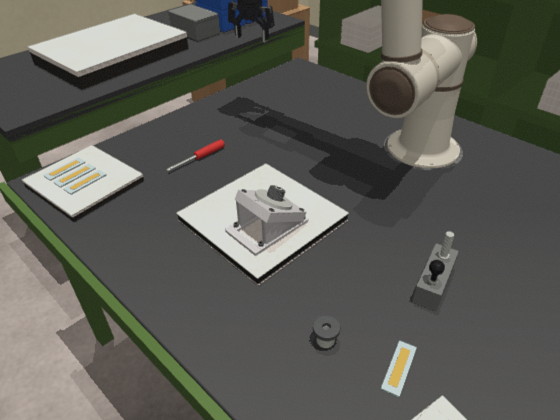

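View pics/side0.png

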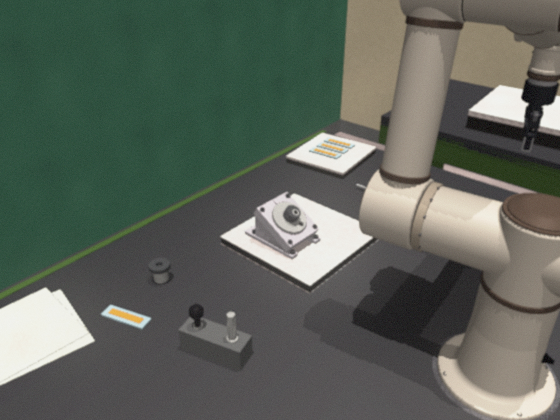

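Scene view: the jig is at about (272,205), the pin at (447,245), and the countersink at (437,270). The spare bushing, coupon and screwdriver are clear of them. Side view: jig head at (292,213), pin top at (231,315).

Run:
```python
from h import *
s,d=cam('scene'),cam('side')
for n,a,b in [('pintop',(448,234),(231,315)),('csk top',(437,265),(196,309)),('head',(277,189),(294,211)),('screw',(210,150),(362,187)),('spare',(326,326),(160,265)),('coupon',(400,367),(126,316))]:
    print(n,*tri(s,a,d,b))
for q in [(419,247),(458,258),(440,307)]: pass
a=cv2.imread('pics/scene0.png')[165:255,225:325];b=cv2.imread('pics/side0.png')[180:270,235:335]
f=lambda i:cv2.resize(i,(400,360),interpolation=cv2.INTER_CUBIC)
c=cv2.imread('pics/scene0.png')[220:315,405:470]
cv2.imwrite('pics/m1.png',np.hstack([f(a),f(b)]))
```

```text
pintop [0.41475429 0.296564   0.11276732] 0.0020535649857015164
csk top [0.49166916 0.3191102  0.09709937] 0.0002668537258678784
head [ 0.55448295 -0.06512192  0.11801985] 0.001576902321762336
screw [ 0.52942598 -0.34552053  0.08171545] 0.009012400697574655
spare [0.72147271 0.23169195 0.0414102 ] 0.0013170010666384948
coupon [0.67422849 0.37080262 0.0045741 ] 0.0011008965740272564
```

View pics/m1.png

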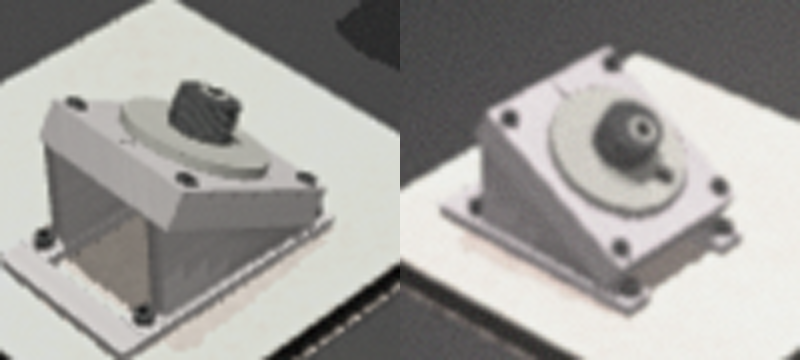

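Crop: the plate's four corner screws are visible. In the side view the engraved line is at montage (562,90) and the collar hole at (664,175), nearly opposite.

```bash
cat > jig.py <<'E'
from h import *
s,d=cam('scene'),cam('side')
S=lambda x,y:(225+x/4,165+y/4); D=lambda x,y:(235+(x-400)/4,180+y/4)
P=[]
for n,a,b in [('top-',(75,103),(613,62)),('top+',(187,180),(511,118)),('bot+',(308,180),(620,247))]:
    p,e=tri(s,S(*a),d,D(*b)); P.append(p); print(n,p,e)
P=np.array(P); yv=P[1]-P[0]; up=P[1]-P[2]; print('len',np.linalg.norm(yv),np.linalg.norm(up),'slope',np.degrees(np.arcsin(up[2]/np.linalg.norm(up))))
psi=np.mean([np.arctan2(-yv[0],yv[1]),np.arctan2(up[1],up[0])]); print('yaws',np.degrees([np.arctan2(-yv[0],yv[1]),np.arctan2(up[1],up[0])]))
def frame(psi):
    c,s_=np.cos(psi),np.sin(psi); x=np.array([c*.75**.5,s_*.75**.5,.5]); z=np.array([-.5*c,-.5*s_,.75**.5]); return x,np.cross(z,x),z
if __name__=='__main__':
    x,y,z=frame(psi)
    ctr=(P[0]+P[2])/2; head=np.array([.5545,-.0651,.118]); print('face centre from screws',ctr,'from head',head-32.5*z/1000)
    C=(ctr+head-.0325*z)/2; foot=C+.0085*z
    h=onplane(d,*D(664,175),n=z,p=foot)-foot; print('hole xy',h@x,h@y,np.hypot(h@x,h@y),'ang',np.degrees(np.arctan2(h@y,h@x)))
    m=onplane(d,*D(562,90),n=z,p=C)-C; print('mark',m@x,m@y)
E
python3 jig.py
```

```text
top- [ 0.61323573 -0.1142787   0.11930637] 0.0008131820790340639
top+ [ 0.61693977 -0.01866149  0.11959663] 0.001085495216645032
bot+ [ 0.52434471 -0.01345014  0.06603961] 0.0016744267919016529
len 0.09568936892208997 0.10709509046933349 slope 30.00585308894656
yaws [-2.21843    -3.22127081]
face centre from screws [ 0.56879022 -0.06386442  0.09267299] from head [ 0.57073169 -0.0658711   0.08985417]
hole xy -0.030889340810122953 -0.011154491042535528 0.03284165108672115 ang -160.14477437231642
mark 0.054216340493795104 -0.0004622770093801016
```

Jig measured: slope 30.0°, yaw about -2.7°, hole at about -160°, mark on the uphill axis, and all sizes agree. I'm moving off towards the jig for a close look on the way.

send_rows:
  targets:
    - [[0.5,-0.4,-0.1,0],[0.9,-0.72,-0.1,0],[0.9,-0.72,-0.1,0]]

```text
time_s: 0.4
ee_pos: [0.237, -0.4628, 0.253]
eef_rot: [-0.001, 0.986, 0.164, 0.001]
force: [-0.3, 0.3, 0.7]
width: 0.0854
```

send_rows:
  targets:
    - [[0.5,-0.4,-0.1,0],[0.9,-0.72,-0.1,0],[0.9,-0.72,-0.1,0]]

```text
time_s: 0.65
ee_pos: [0.2865, -0.3852, 0.2614]
eef_rot: [-0.001, 0.986, 0.165, 0.001]
force: [-0.3, 0.4, 0.2]
width: 0.0853
```

send_rows:
  targets:
    - [[0.5,-0.4,-0.1,0],[0.9,-0.72,-0.1,0],[0.9,-0.72,-0.1,0]]

```text
time_s: 0.9
ee_pos: [0.336, -0.3078, 0.2696]
eef_rot: [-0.0, 0.986, 0.165, 0.001]
force: [-0.3, -1.2, -0.0]
width: 0.0854
```

send_rows:
  targets:
    - [[0.5,-0.4,0,0],[0.9,-0.72,0,0],[0.9,-0.72,0,0]]

```text
time_s: 1.15
ee_pos: [0.3854, -0.23, 0.2691]
eef_rot: [-0.001, 0.986, 0.165, 0.001]
force: [-0.5, -1.4, -0.1]
width: 0.0854
```

send_rows:
  targets:
    - [[0.5,-0.4,0,0],[0.9,-0.72,0,0],[0.9,-0.72,0,0]]

```text
time_s: 1.4
ee_pos: [0.4349, -0.1525, 0.2691]
eef_rot: [-0.001, 0.986, 0.165, 0.001]
force: [0.5, 0.2, -0.4]
width: 0.0857
```

send_rows:
  targets:
    - [[0.2,-0.4,0,0],[0.3,-0.72,0,0],[0.3,-0.72,0,0],[0.3,-0.72,0,0]]
  grip: 45

```text
time_s: 1.73
ee_pos: [0.4373, -0.0938, 0.2691]
eef_rot: [0.0, 0.986, 0.164, -0.0]
force: [1.0, -0.7, 0.1]
width: 0.0451
```

Run:
```python
from h import *
from jig import frame
o=sensors.get_obs(); print(o['time_s'],o['ee_pos'],o['eef_rot'])
c,im=snap('wrist'); np.save('pics/w1.npy',np.array([0])); 
import pickle; pickle.dump(c,open('w1.pkl','wb'))
cv2.imwrite('pics/w1.png',im)
x,y,z=frame(np.radians(-2.7)); C=np.array([.5697,-.0649,.0913])
for n,P in [('C',C),('foot',C+.0085*z),('mark',C+.054*x),('phole',C+.034*x+.0085*z),('chole',C+.0085*z+.034*(np.cos(-2.8)*x+np.sin(-2.8)*y))]: print(n,proj(c,P))
```

```text
top- [ 0.61323573 -0.1142787   0.11930637] 0.0008131820790340639
top+ [ 0.61693977 -0.01866149  0.11959663] 0.001085495216645032
bot+ [ 0.52434471 -0.01345014  0.06603961] 0.0016744267919016529
len 0.09568936892208997 0.10709509046933349 slope 30.00585308894656
yaws [-2.21843    -3.22127081]
1.7333 [ 0.4373274  -0.09375647  0.26910057] [ 3.89768634e-04  9.86426532e-01  1.64202513e-01 -2.81798784e-04]
C [295.97531037  40.27410428]
foot [294.64842055  43.07253647]
mark [317.5329116  -11.29099569]
phole [308.18305061  10.30106037]
chole [294.25176832  76.20269341]
```

View pics/w1.png

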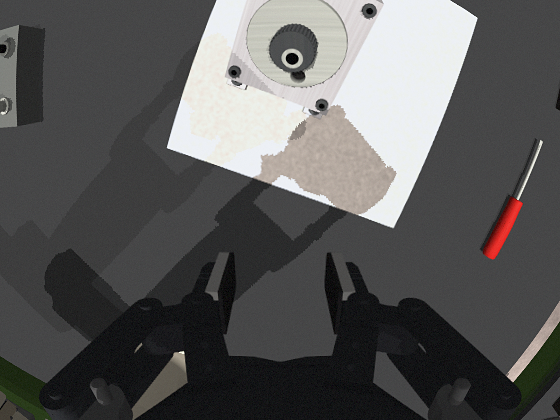

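The wrist view shows the collar hole at (297,75), against a prediction of (294,76). Plate screws are at (234,72), (321,105) and (369,10). My jig estimate holds to about 2 mm, so on to the pin rest.

send_rows:
  targets:
    - [[0.15,-0.5,0,0],[0.27,-0.94,0,0],[0.27,-0.94,0,0]]

```text
time_s: 2.03
ee_pos: [0.4332, -0.0127, 0.2692]
eef_rot: [-0.001, 0.986, 0.164, 0.0]
force: [0.8, -0.2, -1.0]
width: 0.0449
```

send_rows:
  targets:
    - [[0.15,-0.5,0,0],[0.27,-0.94,0,0],[0.27,-0.94,0,0]]

```text
time_s: 2.28
ee_pos: [0.4297, 0.0656, 0.2693]
eef_rot: [-0.001, 0.986, 0.165, 0.0]
force: [-0.1, 0.6, -0.1]
width: 0.0451
```

send_rows:
  targets:
    - [[0.15,-0.5,0,0],[0.27,-0.94,0,0],[0.27,-0.94,0,0]]

```text
time_s: 2.53
ee_pos: [0.4261, 0.1437, 0.2693]
eef_rot: [-0.001, 0.986, 0.165, 0.0]
force: [0.6, -0.2, 0.0]
width: 0.045
```

send_rows:
  targets:
    - [[0.15,-0.5,0,0],[0.27,-0.94,0,0],[0.27,-0.94,0,0]]

```text
time_s: 2.78
ee_pos: [0.4227, 0.2218, 0.2692]
eef_rot: [-0.001, 0.986, 0.165, 0.0]
force: [0.2, -0.0, -0.1]
width: 0.0451
```

send_rows:
  targets:
    - [[0.15,-0.5,0.2,0.03],[0.27,-0.94,0.6,0.03],[0.27,-0.94,0.6,0.03],[0.27,-0.94,0.6,0.03],[0.27,-0.94,0.6,0.03]]

```text
time_s: 3.2
ee_pos: [0.4194, 0.2957, 0.2211]
eef_rot: [0.001, 0.99, 0.14, -0.0]
force: [-0.0, -0.3, 0.5]
width: 0.0452
```

Run:
```python
from h import *
o=sensors.get_obs(); print(o['time_s'],o['ee_pos'],o['eef_rot'],o['width'])
c,im=snap('wrist'); cv2.imwrite('pics/w2.png',im)
for P in [(.4148,.2966,.116),(.4917,.3191,.106),(.4148,.2966,.052),o['ee_pos']]: print(proj(c,P))
```

```text
3.2 [0.41944919 0.29571821 0.22111758] [ 6.74961538e-04  9.90190913e-01  1.39718946e-01 -3.40367265e-04] 0.045206438770416
[276.29335507 209.80280637]
[275.56049764 103.17997492]
[276.85135892 186.79472181]
[279.03186737 278.62581935]
```

View pics/w2.png

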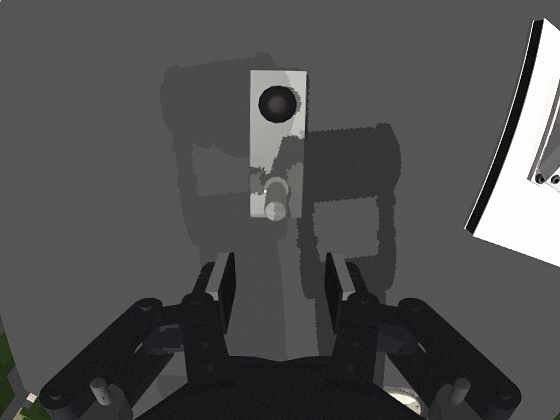

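Pin top at (275,210), against (276,210) predicted; the jaws straddle it. Descending to grasp.

send_rows:
  targets:
    - [[-0.055,-0.03,0.4,0],[-0.055,-0.03,0.8,0],[-0.055,-0.03,0.8,0]]

```text
time_s: 3.5
ee_pos: [0.4113, 0.2954, 0.1529]
eef_rot: [0.001, 0.99, 0.139, -0.004]
force: [-0.8, -0.9, -1.9]
width: 0.0451
```

send_rows:
  targets:
    - [[0,0,0.4,0],[0,0,0.81,0],[0,0,0.81,0],[0,0,0.81,0]]

```text
time_s: 3.83
ee_pos: [0.414, 0.2973, 0.0933]
eef_rot: [0.0, 0.99, 0.139, -0.001]
force: [-0.5, -0.5, 1.5]
width: 0.045
```

send_rows:
  targets:
    - [[0,0,0,0],[0,0,0,0],[0,0,0,0],[0,0,0,0],[0,0,0,0],[0,0,0,0]]
  grip: 5
  force: 25

```text
time_s: 4.33
ee_pos: [0.416, 0.2987, 0.0956]
eef_rot: [-0.0, 0.99, 0.14, 0.003]
force: [-0.9, -2.8, 7.8]
width: 0.0175
```

send_rows:
  targets:
    - [[0,0,-0.1,0],[0,0,-0.2,0],[0,0,-0.3,0],[0,0,-0.4,0],[0,0,-0.475,0],[0,0,-0.475,0],[0,0,-0.475,0],[0,0,-0.475,0]]

```text
time_s: 5.0
ee_pos: [0.4142, 0.2985, 0.1309]
eef_rot: [-0.0, 0.99, 0.14, 0.001]
force: [3.0, 1.2, 1.5]
width: 0.0173
```

Run:
```python
from h import *
o=sensors.get_obs(); print(o['time_s'],o['ee_pos'],o['eef_rot'],o['width'])
c,im=snap('wrist'); p=im[120:330,180:380]
s,i2=snap('side'); q=i2[270:370,170:270]
cv2.imwrite('pics/w3.png',np.hstack([cv2.resize(p,(400,420)),cv2.resize(q,(400,420))]))
```

```text
5.0 [0.41419911 0.29850815 0.13094814] [-1.79345168e-04  9.90164565e-01  1.39905429e-01  7.57647116e-04] 0.017266803517823733
```

View pics/w3.png

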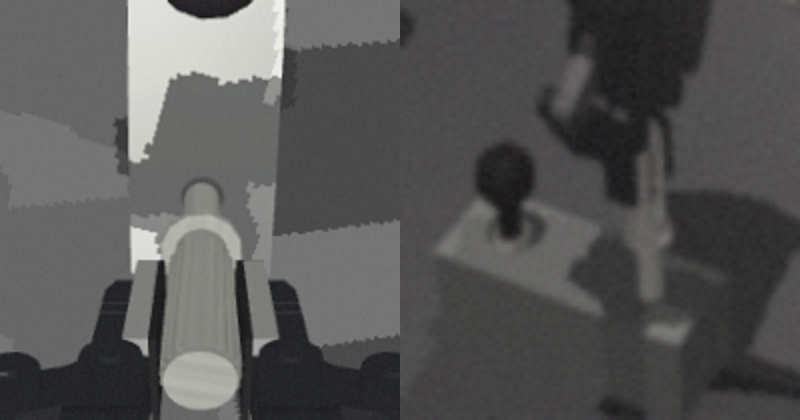

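The pin is lifted, its nose still in the rest hole (rim at crop (202,190)). Next I swing it about the nose to lean it 30° towards the robot.

send_rows:
  targets:
    - [[0,0,-0.04,0],[-0.036,0,-0.038,0],[-0.072,0,-0.033,0],[-0.108,0,-0.028,0],[-0.144,0,-0.02,0],[-0.19,0,-0.01,0],[-0.24,0,0.005,0],[-0.29,0,0.02,0],[-0.34,0,0.035,0],[-0.39,0,0.055,0],[-0.43,0,0.072,0],[-0.48,0,0.095,0],[-0.525,0,0.116,0],[-0.525,0,0.116,0],[-0.525,0,0.116,0]]

```text
time_s: 6.35
ee_pos: [0.3724, 0.2864, 0.1205]
eef_rot: [0.0, 0.99, 0.14, -0.001]
force: [2.1, -0.3, -0.2]
width: 0.017
```

Run:
```python
from h import *
o=sensors.get_obs(); print(o['time_s'],o['ee_pos'],o['eef_rot'],o['width'])
c,im=snap('wrist'); p=im[120:330,180:380]
s,i2=snap('side'); q=i2[270:370,170:270]
cv2.imwrite('pics/w4.png',np.hstack([cv2.resize(p,(400,420)),cv2.resize(q,(400,420))]))
```

```text
6.35 [0.37235631 0.28638323 0.1205275 ] [ 1.77048061e-04  9.90165213e-01  1.39898878e-01 -1.06000873e-03] 0.017008565123784774
```

View pics/w4.png

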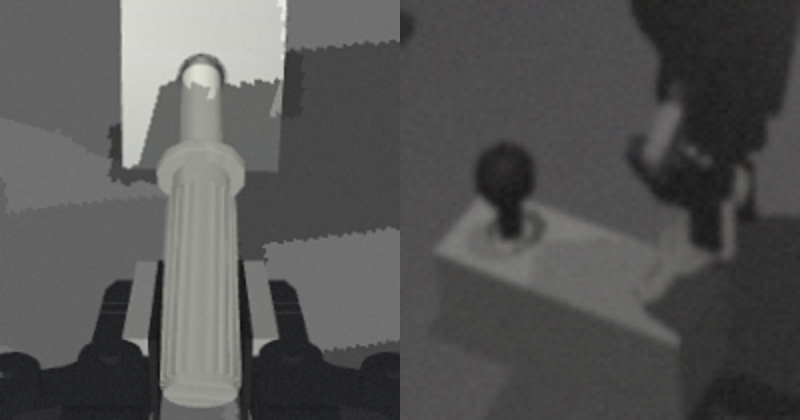

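The pin leans towards the robot, with its nose still at the rest-hole rim (crop (202,70)). I tighten the grip, draw it out along its axis and measure the tilt.

send_rows:
  targets:
    - [[0,0,0,0],[0,0,0,0],[-0.1,0,-0.173,0],[-0.2,0,-0.346,0],[-0.3,0,-0.52,0],[-0.3,0,-0.9,0],[-0.3,0,-0.9,0],[-0.3,0,-0.9,0],[-0.3,0,-0.9,0]]
  force: 90

```text
time_s: 7.2
ee_pos: [0.3495, 0.2797, 0.192]
eef_rot: [0.0, 0.99, 0.14, -0.001]
force: [-0.4, 0.4, -2.8]
width: 0.0159
```

```bash
cat > pinfit.py <<'E'
from h import *
from scipy.optimize import fsolve
def tip_rows(im):  # brightish pin mask along the pin column
    pass
o=sensors.get_obs(); p=np.array(o['ee_pos']);q=o['eef_rot'];T=R.from_quat([q[1],q[2],q[3],q[0]])
print(o['time_s'],p,q,o['width'])
c,im=snap('wrist'); cv2.imwrite('pics/w5.png',cv2.resize(im[60:340,140:420],(560,560)))
import pickle; pickle.dump((c,p,T.as_matrix()),open('w5.pkl','wb'))
E
python3 pinfit.py
```

```text
7.2 [0.34947985 0.27972216 0.19200927] [ 2.33818430e-04  9.90172200e-01  1.39848273e-01 -1.19138023e-03] 0.01594411169504744
```

View pics/w5.png

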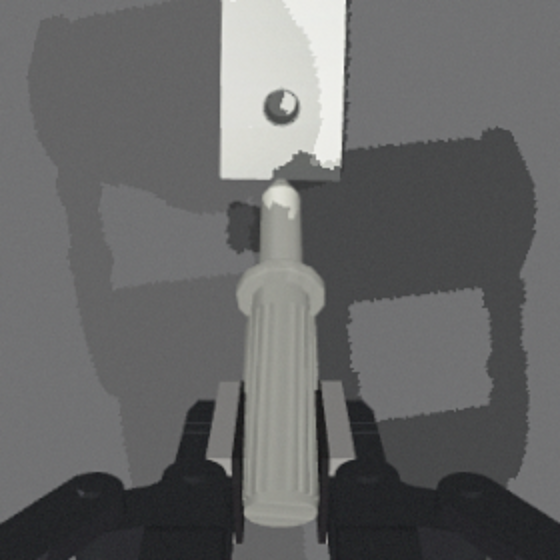

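Run:
```python
from h import *; import pickle
from scipy.optimize import least_squares
c,p,T=pickle.load(open('w5.pkl','rb'))
obs=[(-.045,.0025,150.),(.002,0,203.5),(.064,0,316.)]
def pts(v):
    th,h,xo=v; u=np.array([-np.sin(th),0,-np.cos(th)]); n=np.array([np.cos(th),0,-np.sin(th)])
    return [p+T@(np.array([xo,0,-.005])+u*(z-h)+n*r) for z,r,_ in obs]
f=lambda v:[proj(c,P)[1]-o[2] for P,o in zip(pts(v),obs)]
r=least_squares(f,[.5,.048,0],x_scale=[.1,.01,.01]); print(np.degrees(r.x[0]),r.x[1:],r.fun)
for x0 in(0,-.002):
    g=least_squares(lambda v:f([v[0],v[1],x0]),[.5,.048],x_scale=[.1,.01]); print(x0,np.degrees(g.x[0]),g.x[1],g.fun)
print([proj(c,P) for P in pts(r.x)])
```

```text
20.71062229741931 [0.02832159 0.02091633] [-5.68434189e-14  1.42108547e-13  5.68434189e-14]
0 29.198577949456396 0.04902275503386385 [-1.63043998  2.92654252 -1.1754612 ]
-0.002 29.92496844358993 0.050832364945411185 [-1.74990859  3.15232886 -1.28027593]
[array([279.08922711, 150.        ]), array([279.02380062, 203.5       ]), array([278.90390027, 316.        ])]
```

Tilt is about 30° (29-31° by two measures), h≈49 mm, so the nose tip sits at tool (+47, 0, +75.5) mm. Computing the approach over the collar hole.

```bash
cat > nav.py <<'E'
from h import *
psi=np.radians(-2.7); cs,sn=np.cos(psi),np.sin(psi)
X=np.array([cs*.75**.5,sn*.75**.5,.5]);Z=np.array([-.5*cs,-.5*sn,.75**.5]);Y=np.cross(Z,X)
C=np.array([.5697,-.0649,.0913]); N=np.array([.047,0.,.0755])
def tcp(P,N=N): return np.array(P)-N[0]*np.array([cs,sn,0])-N[1]*np.array([sn,-cs,0])+N[2]*np.array([0,0,1.])
def hole(deg,lift=0): a=np.radians(deg); return C+.0085*Z+.034*(np.cos(a)*X+np.sin(a)*Y)+lift*Z
def to(P):
    o=sensors.get_obs();p=np.array(o['ee_pos']);q=o['eef_rot'];T=R.from_quat([q[1],q[2],q[3],q[0]]).as_matrix()
    d=T.T@(np.array(P)-p)/.08; yaw=np.arctan2(T[1,0],T[0,0]); return np.round(d,3),round((yaw-psi)/(np.pi/2),3)
E
python3 -c "
from nav import *
P=tcp(hole(-160,.03));print(P,hole(-160),*to(P)); print(to(P+[0,0,.1]))"
```

```text
[ 0.47533735 -0.07209158  0.1841672 ] [ 0.53726853 -0.07501218  0.08268644] [0.298 4.661 0.092] 0.209
(array([ 0.294,  4.661, -1.158]), np.float64(0.209))
```

send_rows:
  targets:
    - [[0,0,-0.3,0.07],[0,0,-0.6,0.14],[0,0,-0.6,0.209],[0,0,-0.6,0.209],[0,0,-0.6,0.209]]

```text
time_s: 7.67
ee_pos: [0.3494, 0.2796, 0.2395]
eef_rot: [0.001, 1.0, -0.022, -0.002]
force: [-0.4, 0.2, -2.2]
width: 0.016
```

send_rows:
  targets:
    - [[0.15,0.4,0,0],[0.36,0.86,0,0],[0.36,0.86,0,0]]

```text
time_s: 7.92
ee_pos: [0.3769, 0.2049, 0.2394]
eef_rot: [0.002, 1.0, -0.025, -0.001]
force: [-0.5, 0.7, -1.6]
width: 0.016
```

send_rows:
  targets:
    - [[0.15,0.4,0,0],[0.36,0.86,0,0],[0.36,0.86,0,0]]

```text
time_s: 8.17
ee_pos: [0.4025, 0.1345, 0.2397]
eef_rot: [0.002, 1.0, -0.026, -0.001]
force: [-0.1, 0.7, -2.0]
width: 0.0158
```

send_rows:
  targets:
    - [[0.15,0.4,0,0],[0.36,0.86,0,0],[0.36,0.86,0,0]]

```text
time_s: 8.42
ee_pos: [0.4279, 0.0646, 0.2399]
eef_rot: [0.002, 1.0, -0.026, -0.001]
force: [-0.5, -0.0, -1.7]
width: 0.016
```

send_rows:
  targets:
    - [[0.15,0.4,0,0],[0.36,0.86,0,0],[0.36,0.86,0,0]]

```text
time_s: 8.67
ee_pos: [0.4533, -0.0052, 0.24]
eef_rot: [0.001, 1.0, -0.026, -0.001]
force: [-0.4, 0.1, -1.6]
width: 0.0161
```

send_rows:
  targets:
    - [[0.15,0.4,0.2,0],[0.34,0.86,0.6,0],[0.34,0.86,0.6,0],[0.34,0.86,0.6,0],[0.34,0.86,0.6,0]]

```text
time_s: 9.08
ee_pos: [0.4752, -0.0696, 0.1919]
eef_rot: [-0.001, 1.0, -0.024, -0.002]
force: [-0.7, -0.1, -1.9]
width: 0.0159
```

Run:
```python
from nav import *
o=sensors.get_obs(); P=tcp(hole(-160,.03)); print(o['ee_pos'],o['width'],*to(P))
c,im=snap('wrist'); cv2.imwrite('pics/w6.png',cv2.resize(im[0:240,140:420],(700,600),interpolation=cv2.INTER_CUBIC))
import pickle; pickle.dump((c,np.array(o['ee_pos']),o['eef_rot']),open('w6.pkl','wb'))
for P in [hole(-160),C+.0085*Z,C+.054*X,np.array(o['ee_pos'])+.047*np.array([cs,sn,0])-[0,0,.0755]]: 
    u=proj(c,P); print(u,(u-[140,0])*2.5)
```

```text
[ 0.47524998 -0.06957304  0.19194925] 0.015905899936569438 [0.003 0.032 0.097] -0.0
[282.47408361 121.95307375] [356.18520903 304.88268437]
[265.25746193  83.56145057] [313.14365482 208.90362642]
[263.6873731    3.19710385] [309.21843276   7.99275961]
[278.89158309 150.06823177] [347.22895772 375.17057942]
```

View pics/w6.png

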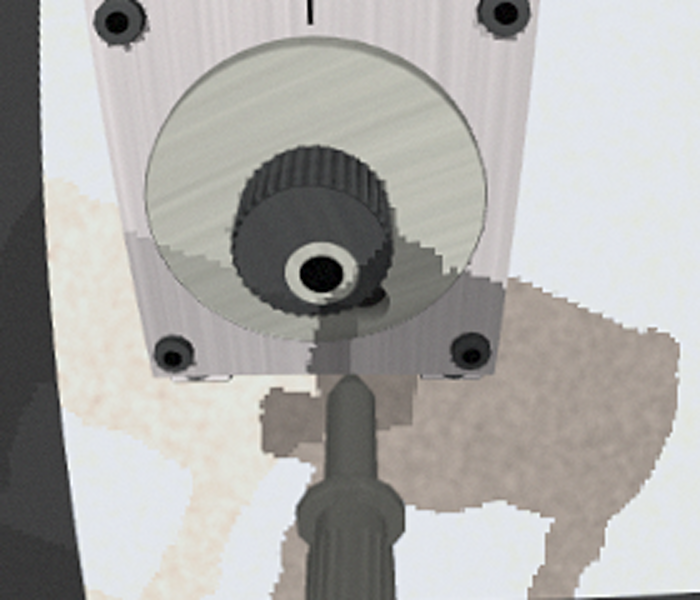

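The wrist close-up shows the collar ellipse spanning x 146-487 and y ~48-342. The collar hole is partly behind the head, near (365,301). The nose is at (349,376) against a prediction of (347,375), and the mark is at x=310. I'll check these numbers.

Run:
```python
from nav import *; import pickle
c,p,q=pickle.load(open('w6.pkl','rb'))
F=C+.0085*Z
def on(u,v,pl): 
    d=onplane(c,140+u/2.5,v/2.5,n=Z,p=pl)-C; return np.round([d@X*1000,d@Y*1000],1)
print('collar',[ (n,on(*a,F)) for n,a in dict(top=(312,47),bot=(322,342),left=(147,192),right=(487,197),hole=(365,301)).items()])
print('screws',[on(*a,C+.004*Z) for a in [(117,22),(505,13),(173,355),(471,351)]],'mark',on(310,23,C))
print('head top: ', on(311,242,C+.0325*Z), 'left/right',on(232,240,C+.0325*Z),on(391,235,C+.0325*Z))
```

```text
collar [('top', array([45.9, -0.8])), ('bot', array([-45.6,  -1.4])), ('left', array([ 7.1, 44.6])), ('right', array([  4.4, -46.5])), ('hole', array([-30.6, -14.2]))]
screws [array([54.6, 47.3]), array([ 55. , -47.4]), array([-53.2,  46.4]), array([-52.3, -47.8])] mark [50.  -0.1]
head top:  [ 3.5 -0.4] left/right [ 4.6 18.7] [  5.5 -19.7]
```

The plate and collar fit the estimate within 1 mm. The hole works out at about -156°.

```bash
sed -i 's/^C=np.array(\[.5697,-.0649,.0913\]);/C=np.array([.5697,-.0649,.0913])+.0005*X-.0005*Y;/' nav.py; python3 -c "
from nav import *
a=to(tcp(hole(-156,.008)))[0]; b=to(tcp(hole(-156,-.006)))[0]; print(a,b,b-a)
r=to(tcp(hole(-156,-.006)))[0]
for d in range(-156,31,12): print(d,to(tcp(hole(d,-.006)))[0]-r)"
```

```text
[0.149 0.069 0.339] [0.237 0.069 0.491] [0.088 0.    0.152]
-156 [0. 0. 0.]
-144 [ 0.038  0.077 -0.023]
-132 [ 0.089  0.143 -0.052]
-120 [ 0.152  0.195 -0.089]
-108 [ 0.222  0.231 -0.129]
-96 [ 0.297  0.25  -0.173]
-84 [ 0.374  0.25  -0.217]
-72 [ 0.449  0.231 -0.261]
-60 [ 0.519  0.195 -0.301]
-48 [ 0.582  0.143 -0.337]
-36 [ 0.633  0.077 -0.367]
-24 [ 0.672  0.    -0.389]
-12 [ 0.695 -0.085 -0.403]
0 [ 0.704 -0.173 -0.408]
12 [ 0.696 -0.261 -0.403]
24 [ 0.672 -0.346 -0.389]
```

send_rows:
  targets:
    - [[0.075,0.035,0.17,0],[0.149,0.069,0.339,0],[0.149,0.069,0.339,0],[0.165,0.069,0.37,0],[0.18,0.069,0.4,0],[0.2,0.069,0.43,0],[0.22,0.069,0.46,0],[0.237,0.069,0.491,0],[0.237,0.069,0.491,0],[0.237,0.069,0.491,0]]

```text
time_s: 9.97
ee_pos: [0.495, -0.0765, 0.154]
eef_rot: [-0.0, 1.0, -0.024, 0.0]
force: [1.6, 2.2, -1.8]
width: 0.0157
```

Run:
```python
from nav import *
o=sensors.get_obs(); print(o['ee_pos'],o['force'],o['wrist_torque'],to(tcp(hole(-156,-.006))))
c,im=snap('wrist'); cv2.imwrite('pics/w7.png',cv2.resize(im[0:240,140:420],(700,600),interpolation=cv2.INTER_CUBIC))
```

```text
[ 0.49504954 -0.07649568  0.15399885] [ 1.5848736   2.19406665 -1.79192628] [ 0.33106583 -0.2153745   0.05722414] (array([-0.009, -0.01 ,  0.004]), np.float64(-0.0))
```

View pics/w7.png

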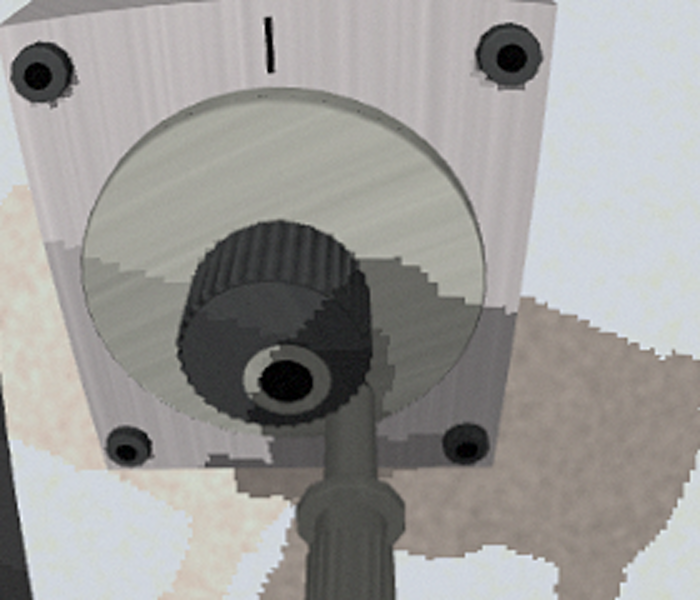

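The nose is at the hole and no upward force shows, so it is in the collar hole. Now I drag the collar round on the arc.

send_rows:
  targets:
    - [[0.018,0.04,-0.011,0],[0.038,0.077,-0.023,0],[0.062,0.112,-0.037,0],[0.089,0.143,-0.052,0],[0.12,0.17,-0.07,0],[0.152,0.195,-0.089,0],[0.187,0.215,-0.109,0],[0.222,0.231,-0.129,0],[0.26,0.243,-0.151,0],[0.297,0.25,-0.173,0],[0.336,0.252,-0.195,0],[0.374,0.25,-0.217,0],[0.374,0.25,-0.217,0]]

```text
time_s: 11.1
ee_pos: [0.5233, -0.0981, 0.171]
eef_rot: [-0.0, 1.0, -0.024, -0.001]
force: [-2.5, 4.0, -1.2]
width: 0.0156
```

Run:
```python
from nav import *
o=sensors.get_obs(); print(o['ee_pos'],o['force'],to(tcp(hole(-84,-.006))))
r=to(tcp(hole(-84,-.006)))[0]
for d in range(-84,13,12): print(d,to(tcp(hole(d,-.006)))[0])
```

```text
[ 0.5232854  -0.09807272  0.171     ] [-2.47222996  4.04844153 -1.151514  ] (array([ 0.001, -0.013,  0.   ]), np.float64(-0.0))
-84 [ 0.001 -0.013  0.   ]
-72 [ 0.076 -0.031 -0.044]
-60 [ 0.146 -0.067 -0.084]
-48 [ 0.208 -0.12  -0.12 ]
-36 [ 0.26  -0.186 -0.15 ]
-24 [ 0.298 -0.263 -0.172]
-12 [ 0.322 -0.347 -0.186]
0 [ 0.33  -0.435 -0.191]
12 [ 0.322 -0.524 -0.186]
```

send_rows:
  targets:
    - [[0.038,-0.008,-0.022,0],[0.075,-0.019,-0.044,0],[0.11,-0.035,-0.064,0],[0.145,-0.055,-0.084,0],[0.178,-0.08,-0.103,0],[0.208,-0.107,-0.12,0],[0.235,-0.138,-0.136,0],[0.259,-0.173,-0.15,0],[0.28,-0.21,-0.162,0],[0.298,-0.25,-0.172,0],[0.311,-0.292,-0.18,0],[0.321,-0.335,-0.186,0],[0.328,-0.378,-0.19,0],[0.33,-0.423,-0.191,0],[0.329,-0.443,-0.191,0],[0.329,-0.443,-0.191,0],[0.329,-0.443,-0.191,0]]

```text
time_s: 12.52
ee_pos: [0.5522, -0.0638, 0.1869]
eef_rot: [-0.0, 1.0, -0.024, 0.001]
force: [0.5, -0.1, -1.2]
width: 0.0161
```

Run:
```python
from nav import *
o=sensors.get_obs(); print(o['time_s'],o['ee_pos'],o['force'],to(tcp(hole(0,-.006))),to(tcp(hole(0,-.018))))
c,im=snap('wrist'); cv2.imwrite('pics/w8.png',cv2.resize(im[20:260,140:420],(700,600),interpolation=cv2.INTER_CUBIC))
```

```text
12.5167 [ 0.55215415 -0.06380717  0.18685903] [ 0.53007651 -0.08397681 -1.17066681] (array([-0.01 ,  0.01 ,  0.008]), np.float64(-0.0)) (array([0.065, 0.01 , 0.138]), np.float64(-0.0))
```

View pics/w8.png

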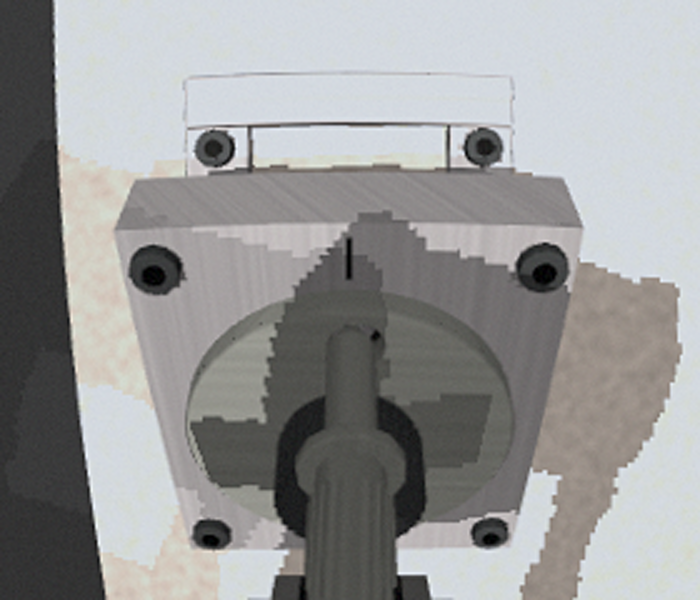

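The wrist view shows the mark at x=349, the nose at (352,330), and the collar hole's right rim at (382,335). So the hole centre is at x≈358, lagging about 2 mm. I nudge it a bit further, then start down along the slope axis.

send_rows:
  targets:
    - [[0,-0.013,0,0],[0,-0.026,0,0],[0,-0.026,0,0],[0,-0.01,0,0],[0,0.01,0,0],[0,0.02,0,0],[0.012,0.02,0.021,0],[0.025,0.02,0.043,0],[0.037,0.02,0.065,0],[0.05,0.02,0.087,0],[0.062,0.02,0.108,0],[0.075,0.02,0.13,0],[0.075,0.02,0.13,0],[0.075,0.02,0.13,0]]

```text
time_s: 13.73
ee_pos: [0.5581, -0.0652, 0.1757]
eef_rot: [-0.001, 1.0, -0.024, 0.001]
force: [2.8, 5.5, -2.1]
width: 0.0159
```

```bash
python3 -c "
from nav import *
o=sensors.get_obs(); print(o['time_s'],o['ee_pos'],o['force'],o['wrist_torque'],o['width'],to(tcp(hole(0,-.018))),to(tcp(hole(0,-.045))))"
```

```text
13.7333 [ 0.55809002 -0.06518038  0.17569316] [ 2.81556716  5.49684012 -2.12101875] [ 1.05892002 -0.63316777  0.23534709] 0.015897495235546236 (array([-0.01 , -0.004, -0.002]), np.float64(-0.0)) (array([ 0.159, -0.004,  0.291]), np.float64(-0.0))
```

The pin is now 18 mm below the collar face with no axial load, so it is in the plate hole. Easing the grip and pushing on.

send_rows:
  targets:
    - [[0.003,-0.008,0,0],[0.017,-0.008,0.026,0],[0.032,-0.008,0.052,0],[0.047,-0.008,0.078,0],[0.062,-0.008,0.104,0],[0.077,-0.008,0.13,0],[0.092,-0.008,0.156,0],[0.107,-0.008,0.182,0],[0.122,-0.008,0.208,0],[0.138,-0.008,0.236,0],[0.138,-0.008,0.236,0],[0.138,-0.008,0.236,0]]
  force: 45

```text
time_s: 14.73
ee_pos: [0.5689, -0.0654, 0.1569]
eef_rot: [-0.0, 1.0, -0.024, 0.0]
force: [1.4, 4.5, -0.4]
width: 0.0158
```

```bash
python3 -c "
from nav import *
o=sensors.get_obs(); print(o['time_s'],o['ee_pos'],o['force'],o['wrist_torque'],o['width'],to(tcp(hole(0,-.040))),to(tcp(hole(0,-.045))))"
```

```text
14.7333 [ 0.56892459 -0.06541937  0.15687006] [ 1.40816864  4.47215296 -0.37040573] [ 1.17886788 -0.34379628  0.22194052] 0.01578541731132753 (array([-0.008, -0.001,  0.001]), np.float64(-0.0)) (array([ 0.023, -0.001,  0.055]), np.float64(-0.0))
```

send_rows:
  targets:
    - [[0.007,-0.012,0.012,0],[0.014,-0.012,0.025,0],[0.021,-0.012,0.037,0],[0.028,-0.012,0.05,0],[0.035,-0.012,0.062,0],[0.043,-0.012,0.075,0],[0.05,-0.012,0.087,0],[0.05,-0.012,0.087,0]]

```text
time_s: 15.4
ee_pos: [0.5711, -0.0653, 0.1537]
eef_rot: [0.0, 1.0, -0.023, -0.003]
force: [-18.3, 5.5, 26.2]
width: 0.0159
```

```bash
python3 -c "
from nav import *
o=sensors.get_obs(); print(o['time_s'],o['ee_pos'],o['force'],o['width'],to(tcp(hole(0,-.045))))"
```

```text
15.4 [ 0.57105341 -0.06528115  0.15374882] [-18.26536165   5.54588546  26.21942661] 0.01586635547098148 (array([-0.003,  0.002,  0.016]), np.float64(0.0))
```

A force of 32 N straight along the hole axis means the shoulder has seated. I relax the press, release and back off up the axis.

send_rows:
  targets:
    - [[-0.03,0.01,-0.05,0],[-0.03,0.01,-0.05,0],[-0.03,0.01,-0.05,0]]

```text
time_s: 15.65
ee_pos: [0.5704, -0.0654, 0.1543]
eef_rot: [-0.0, 1.0, -0.024, 0.0]
force: [-0.2, 5.0, 2.1]
width: 0.0159
```

send_rows:
  targets:
    - [[0,0,0,0],[0,0,0,0],[0,0,0,0],[0,0,0,0],[0,0,0,0],[0,0,0,0]]
  grip: 50

```text
time_s: 16.15
ee_pos: [0.5703, -0.066, 0.1543]
eef_rot: [0.0, 1.0, -0.024, -0.0]
force: [-0.9, -0.4, -0.2]
width: 0.0498
```

send_rows:
  targets:
    - [[-0.1,0,-0.17,0],[-0.2,0,-0.35,0],[-0.3,0,-0.52,0],[-0.5,0,-0.87,0],[-0.5,0,-0.87,0],[-0.5,0,-0.87,0],[-0.5,0,-0.87,0]]

```text
time_s: 16.73
ee_pos: [0.5303, -0.0639, 0.2236]
eef_rot: [0.0, 1.0, -0.024, -0.0]
force: [-0.4, -0.0, 0.4]
width: 0.05
```

Run:
```python
from nav import *
o=sensors.get_obs(); print(o['time_s'],o['ee_pos'],o['force'],o['width'])
c,im=snap('wrist'); s,a=snap('side'); g,b=snap('scene')
H=hole(0)
L={'top':H+.064*Z,'shoulder':H,'sh4':H+.004*Z}
for n,cc,off,k in (('wrist',c,(180,60),2.5),('side',s,(245,175),5),('scene',g,(235,155),5)):
    for m,P in L.items(): print(n,m,np.round((proj(cc,P)-off)*k))
f=lambda i,x,y,w,h,W,Hh:cv2.resize(i[y:y+h,x:x+w],(W,Hh),interpolation=cv2.INTER_CUBIC)
w=f(im,180,60,200,240,500,600); sd=f(a,245,175,60,60,300,300); sc=f(b,235,155,60,60,300,300)
cv2.imwrite('pics/w9.png',np.hstack([w,np.vstack([sd,sc])]))
```

```text
16.7333 [ 0.53027705 -0.06387249  0.22360522] [-0.43881619 -0.03861764  0.38414934] 0.04998918446657792
wrist top [245. 302.]
wrist shoulder [246. 147.]
wrist sh4 [246. 154.]
side top [232.  82.]
side shoulder [183. 156.]
side sh4 [186. 152.]
scene top [193.  83.]
scene shoulder [144. 211.]
scene sh4 [147. 203.]
```

View pics/w9.png

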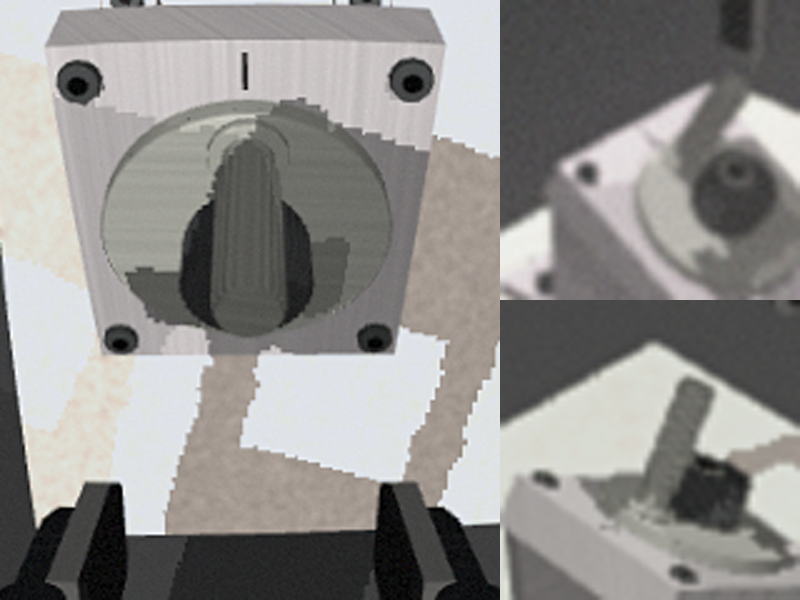

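The shoulder ring sits on the collar at (247,147), as predicted. The handle lies along the predicted line in all three views, and the fingers are clear. As a last assurance I push on the handle's top with closed fingers, which also gauges its height.

```bash
python3 -c "
from nav import *
Pt=hole(0)+.064*Z; top=np.array([Pt[0],Pt[1],Pt[2]+.0045+robot.tcp_to_tips]); print(robot.tcp_to_tips,top,to(top+.02*Z),to(top))"
```

```text
0.014 [ 0.5633114  -0.06509928  0.18983684] (array([ 0.293, -0.002,  0.192]), np.float64(-0.0)) (array([ 0.419, -0.002,  0.408]), np.float64(-0.0))
```

send_rows:
  targets:
    - [[0.05,0,0,0],[0.1,0,0,0],[0.15,0,0,0],[0.2,0,0,0],[0.29,0,0.1,0],[0.29,0,0.19,0],[0.29,0,0.19,0],[0.34,0,0.275,0],[0.38,0,0.345,0],[0.4,0,0.38,0],[0.41,0,0.395,0],[0.41,0,0.395,0]]
  grip: 0
  force: 40

```text
time_s: 17.88
ee_pos: [0.563, -0.0653, 0.1919]
eef_rot: [-0.0, 1.0, -0.024, -0.0]
force: [-0.4, 0.6, 0.6]
width: 0.0002
```

send_rows:
  targets:
    - [[0.006,0,0.011,0],[0.012,0,0.022,0],[0.018,0,0.033,0],[0.022,0,0.04,0],[0.022,0,0.04,0]]

```text
time_s: 18.3
ee_pos: [0.5651, -0.0656, 0.1896]
eef_rot: [0.0, 1.0, -0.024, 0.0]
force: [-1.2, -0.1, 2.7]
width: -0.0
```

Contact is just beginning at the predicted height (0.1898). Pressing a little more.

send_rows:
  targets:
    - [[0.004,0,0.011,0],[0.008,0,0.022,0],[0.012,0,0.033,0],[0.014,0,0.04,0],[0.014,0,0.04,0],[0.014,0,0.04,0]]

```text
time_s: 18.8
ee_pos: [0.5669, -0.0658, 0.1892]
eef_rot: [0.001, 1.0, -0.024, 0.001]
force: [-5.8, 1.0, 15.5]
width: -0.0
```

It is firm at 15 N with no travel and at the predicted height, so the pin is home. Retracting and checking without another view.

send_rows:
  targets:
    - [[-0.05,0,-0.15,0],[-0.15,0,-0.4,0],[-0.3,0,-0.9,0],[-0.3,0,-0.9,0],[-0.3,0,-0.9,0],[-0.3,0,-0.9,0],[-0.3,0,-0.9,0]]

```text
time_s: 19.38
ee_pos: [0.5414, -0.0642, 0.2566]
eef_rot: [-0.0, 1.0, -0.024, -0.001]
force: [-0.2, -0.2, -0.1]
width: -0.0002
```

Run:
```python
from nav import *
o=sensors.get_obs(); print(o['time_s'],o['ee_pos'],o['force'],np.abs(o['qd']).max())
s,a=snap('side'); old=cv2.imread('pics/side0.png'); print('bystander px diff', [int(cv2.absdiff(a,old)[y-15:y+15,x-18:x+18].max()) for x,y in ((160,270),(126,316),(197,318))])
workorder.close_job()
```

```text
19.3833 [ 0.54135965 -0.06416377  0.25657888] [-0.15774679 -0.20710867 -0.14191275] 0.01304275098639622
bystander px diff [12, 11, 16]
the job is handed in; nothing more can be done
```

I turned the bushing into line, pushed the index pin fully home, let go of it, and handed the job in at about 19.4 s. `close_job` reports no verdict, so the result below rests on my own checks.

**How it was done:** I leaned the pin 30° in the jaws by swinging it about its nose in the pin rest. With its nose in the collar's hole I dragged the collar about 156° round to the mark. I then pushed the pin down the slope axis until the shoulder seated, at about 32 N along the axis. After letting go I pressed the handle top with closed fingers.

**Last checks:**
- **Seating:** The press held firm at 15 N, within about 1 mm of the height worked out for a seated pin.
- **Position:** The final pictures show the shoulder on the collar and the pin on the predicted axis, in line with the mark.
- **Released:** The fingers are clear and the wrist force is near zero.
- **Bystanders:** The side picture shows the spare bushing, coupon and countersink unchanged. I did not check the screwdriver separately, but the arm stayed well above it.

**Disagreements:** My two tilt measurements differed slightly (29° and 31°). The seating stop came about 1.3 mm before the height I had estimated, which is within the uncertainty of where I held the pin. A fit of tilt, grip height and offset together gave 21°; I discarded it because the picture could not separate the three.

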